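# Put the returned pipe fittings back in their bins

### The job

Four pipe fittings lie mixed on the shop counter: a small elbow, a large elbow, a tee and a straight socket. Put each one into the blue bin that has a sample of the same kind and size fixed on the ledge behind it, so that it sits on the bin's floor the way it sits on the counter now: elbows and tee lying flat, socket standing on end. Leave the wrench and the tape reel where they are.

Things in the scene. Friction and masses are not known exactly. Their poses are not given: they have to be found in the camera images.
- small_elbow: loose small 90-degree elbow, dark steel, lying flat: two round legs in an L, 26 mm across the 15 mm long end collars (22 mm behind), 38 mm from the corner (where the axes meet) to each open end; 51 mm square over all, 26 mm high. Origin: underside, centre of that square; z up. Axes meet at x = y = -12.5 mm; one leg points to +x, the other to +y. 70-140 g
- large_elbow: loose large 90-degree elbow, dark steel, lying flat: two round legs in an L, 38 mm across the 15 mm long end collars (34 mm behind), 50 mm from the corner (where the axes meet) to each open end; 69 mm square over all, 38 mm high. Origin: underside, centre of that square; z up. Axes meet at x = y = -15.5 mm; one leg points to +x, the other to +y. 210-420 g
- tee: loose pipe tee, dark steel, lying flat: three round legs, 32 mm across the 15 mm long end collars (28 mm behind), 32 mm high. The run lies along x, 80 mm long, axis at y = -13 mm; the branch points to +y from its middle and ends at y = +29 mm. Origin: underside, centre of the 80 x 58 mm outline; z up. 150-310 g
- socket: loose straight pipe socket, dark steel: a plain open tube standing on end, 40 mm outside diameter, 30 mm bore, 45 mm high. Origin: centre of its underside; z is its axis, up. 140 to 280 g
- bin_small_elbow: bin for the small elbow: fixed blue steel open box, inside 130 (x) by 120 (y) mm, walls 4 mm thick, top 45 mm over the counter, floor 4 mm thick, empty. Behind it (+x, away from the robot) is an open 76 mm ledge with a small elbow of the loose one's size fixed on it as sample. Origin: underside, below the centre of the inside; z up; yaw within 0.12 rad
- bin_large_elbow: bin for the large elbow: fixed blue steel open box, inside 130 (x) by 120 (y) mm, walls 4 mm thick, top 45 mm over the counter, floor 4 mm thick, empty. Behind it (+x, away from the robot) is an open 76 mm ledge with a large elbow of the loose one's size fixed on it as sample. Origin: underside, below the centre of the inside; z up; yaw within 0.12 rad
- bin_tee: bin for the tee: fixed blue steel open box, inside 130 (x) by 120 (y) mm, walls 4 mm thick, top 45 mm over the counter, floor 4 mm thick, empty. Behind it (+x, away from the robot) is an open 76 mm ledge with a tee of the loose one's size fixed on it as sample. Origin: underside, below the centre of the inside; z up; yaw within 0.12 rad
- bin_socket: bin for the straight socket: fixed blue steel open box, inside 130 (x) by 120 (y) mm, walls 4 mm thick, top 45 mm over the counter, floor 4 mm thick, empty. Behind it (+x, away from the robot) is an open 76 mm ledge with a straight socket of the loose one's size fixed on it as sample. Origin: underside, below the centre of the inside; z up; yaw within 0.12 rad
- wrench: bystander: a steel wrench lying loose and flat on the counter between the robot and the fittings, roughly crosswise; origin at its underside, x along it. Not to be moved
- tape_reel: bystander: a small white reel of sealing tape lying flat and loose on the counter between the robot and the fittings, 54 mm diameter, 24 mm hole, 14 mm high; origin at the centre of its underside. Not to be moved
Not all that is in view belongs to the job. What is shaped like the bin_small_elbow but brown or pink is not meant.

How it is judged (in metres and radians):
At the end, for the whole second after the job is handed in: Each of the four fittings rests in its own bin, on the bin's floor: its origin within 50 mm (bin's x) and 45 mm (bin's y) of the bin's centre, less than 12 mm above the bin's underside, its z axis within 0.15 rad of vertical, slower than 20 mm/s (x of small_elbow in the frame of bin_small_elbow between -0.05 and 0.05 m and y of small_elbow in the frame of bin_small_elbow between -0.045 and 0.045 m and z of small_elbow in the frame of bin_small_elbow below 0.012 m and angle between each of small_elbow, large_elbow, tee, socket's own z axis and vertical below 0.15 rad and linear speed of each of small_elbow, large_elbow, tee, socket below 0.02 m/s and x of large_elbow in the frame of bin_large_elbow between -0.05 and 0.05 m and y of large_elbow in the frame of bin_large_elbow between -0.045 and 0.045 m and z of large_elbow in the frame of bin_large_elbow below 0.012 m and x of tee in the frame of bin_tee between -0.05 and 0.05 m and y of tee in the frame of bin_tee between -0.045 and 0.045 m and z of tee in the frame of bin_tee below 0.012 m and x of socket in the frame of bin_socket between -0.05 and 0.05 m and y of socket in the frame of bin_socket between -0.045 and 0.045 m and z of socket in the frame of bin_socket below 0.012 m); the robot touches nothing.
It fails at once if the wrench was moved more than 20 mm (distance of wrench from where it was at the start of the episode above 0.02 m).
It fails at once if the tape reel was moved more than 20 mm (distance of tape_reel from where it was at the start of the episode above 0.02 m).
It also fails if it takes over 102 s, if anything falls off the work surface, if the arm or the gripper's body presses on something with over 40 N, if the wrist force passes 120 N, or if a joint passes its speed limit or range.

### The arm

A 6-joint arm with a two-finger parallel gripper is mounted at the origin on the work surface. World frame = base frame: x ahead of the robot, y to its left, z up, the work surface at z = 0. Lengths are in mm, angles in rad, forces in N, time in s.
With the tool pointing down it reaches from about 200 to 875 mm from the base axis. Payload 3.4 kg.
Tool frame: the origin (TCP) lies at the very end of the fingers, on their centre line; the grasp point (between the pads) lies 19 mm behind it; z points along the fingers, y is the line along which they close (so a half turn about z gives the same grasp; the last joint's range is limited). The gripper opens to 94 mm and grips with 3 to 60 N. Pads are 16 mm wide; open, the fingers measure 119 mm over their backs; the gripper's body (75 mm by 177 mm) begins 78 mm behind the grasp point.
Start: joints at [-0.121, 0.276, 1.505, -0, 1.361, -0.121], TCP at [575.035, -0.01, 205.493] pointing down, gripper open.
Joint ranges: [-2.89, 2.89], [-0.75, 2.08], [0.22, 2.7], [-1.18, 4.32], [0.11, 2.71], [-2.7, 2.7]. Speed limits (rad/s): [2.57, 2.57, 3.14, 3.14, 3.14, 3.14].

### API

Orientations are given as a 3x3 rotation matrix whose columns are the frame's x, y, z axes.
In Python, from station import * gives the robot as it stands. The module is installed in compiled form; this text tells all that it offers.
- The arm moves only by the shell command python3 -m inch 'ROWS'. ROWS is JSON, a list of rows, each a list of 7 numbers: the opening, from 0 (shut) to 1 (fully open), then the shift along the tool's x, y, z in mm, then the turn, a rotation vector about the tool's x, y, z in rad. In form: [[gripper, tx, ty, tz, ax, ay, az], ...]. A call has 1 to 5 rows; each row is the pose to reach, as a shift and turn from the pose commanded when the call began, along the tool's axes at that moment; what a row does not reach only later rows make up. A row lasts 1/12 s, in which the tool goes at most 41.7 mm and 7.16 degrees, less where a joint would pass 70% of its speed; a pose out of reach is approached as far as the arm can. A call with a gripper value outside its range is refused whole. The fingers move at their own pace and stop on an object; the grip force is fixed at half the most. Time passes only in rows, so rows that repeat a pose let the fingers close. It gives the time, the measured TCP pose, the force, the opening and the grip force at its end, in the units of the state.
- observe(): the state, without advancing time (a new reading comes with each control period).
- snapshot(name): name is "scene" or "side" or "wrist"; returns a dict with "img" (420x560x3 uint8, red, green, blue), "vertical_fov" (degrees; the focal length in pixels is half the picture's height over the tangent of half this angle, whatever the lens; pixels are square), "cx", "cy" (the principal point, pixels), "origin" and "rotation" of the camera in the world; the wrist camera has in their place "T_tool_cam" (4x4, takes a point from camera to tool coordinates, whose origin is the TCP and whose axes are the flange's). Camera axes: x right, y up, looking along -z (the intrinsics and any distortion apply to the point x, -y, -z); pixel columns grow to the right and rows downward; lengths in mm; the calibration is good to about 2 mm. A picture is of the moment at which its call begins: read the wrist's pose just before it. There is no depth.
- hand_in(): hands the job in; it is judged then, once.
The state is a dict: "time": time; "joint_pos": joint angles; "qvel": joint speeds; "tau": joint torques, N m; "ee_pos": TCP position; "tcp_rot": TCP orientation; "contact_force": force on the tool from outside, world axes, zero at the start; "moment": the same for the moment, N m; "gripper_width": finger opening in mm; "grip_force": force on a finger pad.
Only numpy, scipy, OpenCV 4.12 (cv2) and the standard library are available. Lean on these libraries where they do the work, as an engineer would, in place of code of your own. Each camera call takes 0.05 s, during which the arm holds its last target. There are 200 camera calls.

## Working session

There is one attempt and no reset: what is moved stays moved. The work goes in short steps, Python scripts to look and compute and a shell command to move; the robot and the scene stay as the last step left them, time stands still between calls to the robot, and variables do not carry over. Pictures are saved under pics/ and viewed, at most 14 in all, crops included, and the job is handed in when it is done.

```bash
mkdir -p pics
python3 - <<'E'
from station import *
import cv2
s=observe();print({k:s[k] for k in('time','ee_pos','tcp_rot','gripper_width')})
for n in("scene","side","wrist"):
    d=snapshot(n);cv2.imwrite(f"pics/{n}0.png",d["img"][:,:,::-1])
    print(n,{k:v for k,v in d.items() if k!="img"})
E
```

```text
{'time': 0.0, 'ee_pos': array([5.74437614e+02, 3.62779288e-02, 2.04612392e+02]), 'tcp_rot': array([[ 5.54216253e-05,  9.99998429e-01, -1.77170280e-03],
       [ 9.99999976e-01, -5.50452173e-05,  2.12503587e-04],
       [ 2.12405729e-04, -1.77171454e-03, -9.99998408e-01]]), 'gripper_width': 93.79975646503361}
scene {'vertical_fov': 57.85529592207806, 'cx': 280.5388835426945, 'cy': 213.84950110290967, 'origin': array([ 941.98384419, -880.18806572,  664.29685444]), 'rotation': array([[ 0.79917583, -0.3295465 ,  0.50270976],
       [ 0.60107183,  0.43041973, -0.67338809],
       [ 0.00553649,  0.84032016,  0.54206216]])}
side {'vertical_fov': 42.49110160258402, 'cx': 277.87464761222793, 'cy': 202.41119545128478, 'origin': array([261.79953452, 931.45451867, 889.14474502]), 'rotation': array([[-0.99030948,  0.09385413, -0.10236468],
       [-0.13860565, -0.62179377,  0.77081838],
       [ 0.00869477,  0.77753708,  0.62877698]])}
wrist {'vertical_fov': 70.71548482786832, 'cx': 277.2248275845818, 'cy': 211.66562686834482, 'T_tool_cam': array([[-7.35985312e-04,  9.70294884e-01,  2.41924154e-01,
         7.02063238e+01],
       [ 9.99999710e-01,  7.61268210e-04, -1.10346629e-05,
         9.91803450e-01],
       [-1.94876045e-04,  2.41924076e-01, -9.70295163e-01,
        -1.79128860e+02],
       [ 0.00000000e+00,  0.00000000e+00,  0.00000000e+00,
         1.00000000e+00]])}
```

View three.

View pics/scene0.png

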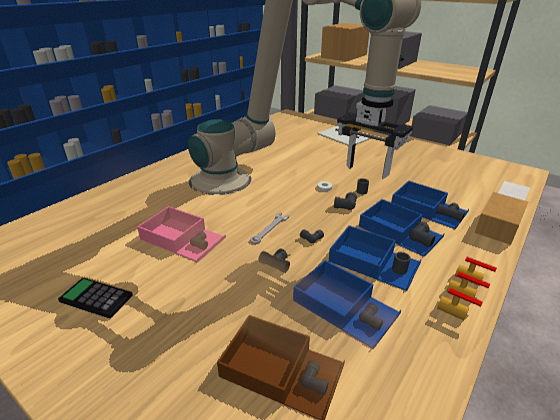

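View pics/side0.png

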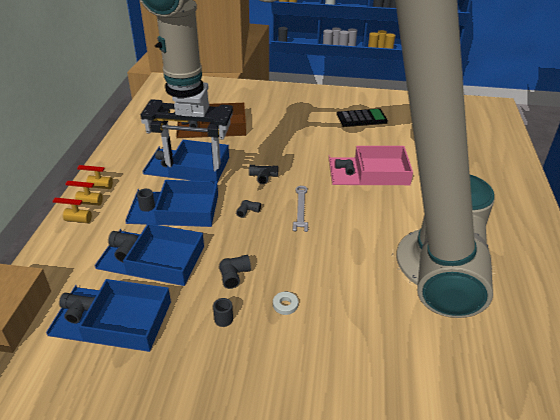

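View pics/wrist0.png

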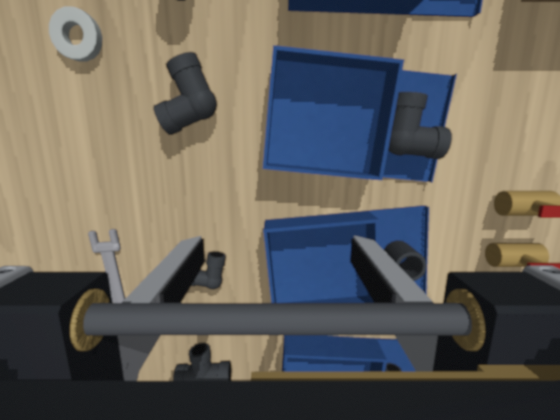

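```bash
cat > h.py <<'E'
import numpy as np, cv2, pickle
from station import *
def cam(n):
    s=observe(); d=snapshot(n)
    if n=="wrist":
        T=np.asarray(d["T_tool_cam"]); R=np.asarray(s["tcp_rot"]); d["origin"]=R@T[:3,3]+s["ee_pos"]; d["rotation"]=R@T[:3,:3]
    return d
def ray(d,u,v):
    f=210/np.tan(np.radians(d["vertical_fov"]/2))
    r=d["rotation"]@np.array([(u-d["cx"])/f,-(v-d["cy"])/f,-1]); return np.asarray(d["origin"]),r/np.linalg.norm(r)
def plane(d,u,v,z):
    o,r=ray(d,u,v); return o+r*(z-o[2])/r[2]
def tri(d1,p1,d2,p2):
    o1,a=ray(d1,*p1);o2,b=ray(d2,*p2)
    t,s=np.linalg.lstsq(np.c_[a,-b],o2-o1,rcond=None)[0]
    P,Q=o1+a*t,o2+b*s; return (P+Q)/2,np.linalg.norm(P-Q)
E
python3 - <<'E'
from h import *
a=cam("scene");b=cam("side");w=cam("wrist")
pickle.dump((a,b,w),open("v0.pkl","wb"))
for n,p in dict(tee=(264,172),small=(248,208),large=(235,268),sock=(223,313),reel=(286,302),wr1=(301,190),wr2=(301,226),b1=(188,160),b2=(188,203),b3=(165,252),b4=(127,312)).items(): print(n,plane(b,*p,15).round())
c=a["img"][170:345,290:475];c2=b["img"][130:350,40:290]
A=cv2.resize(c,None,fx=2.2,fy=2.2,interpolation=3);B=cv2.resize(c2,None,fx=1.55,fy=1.55,interpolation=3)
h=max(A.shape[0],B.shape[0]);im=np.zeros((h,A.shape[1]+B.shape[1],3),np.uint8);im[:A.shape[0],:A.shape[1]]=A;im[:B.shape[0],A.shape[1]:]=B
cv2.imwrite("pics/crop.png",np.clip(im.astype(float)*1.6,0,255)[:,:,::-1])
E
```

```text
tee [ 461. -267.   15.]
small [ 476. -106.   15.]
large [467. 105.  15.]
sock [465. 234.  15.]
reel [341. 186.  15.]
wr1 [ 351. -201.   15.]
wr2 [336. -58.  15.]
b1 [ 683. -292.   15.]
b2 [ 632. -103.   15.]
b3 [636.  79.  15.]
b4 [661. 260.  15.][ WARN:0@1.308] global loadsave.cpp:1063 imwrite_ Unsupported depth image for selected encoder is fallbacked to CV_8U.
```

View pics/crop.png

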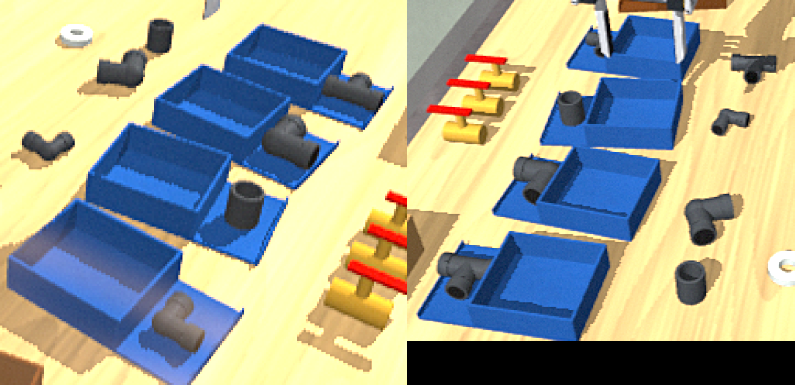

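```bash
S='from h import *;import sys;n=sys.argv[1];d=cam("wrist");pickle.dump(d,open(n+".pkl","wb"));cv2.imwrite("pics/"+n+".png",d["img"][:,:,::-1])'
python3 -m inch '[[1,40,0,-35,0,0,0],[1,80,0,-70,0,0,0],[1,120,0,-100,0,0,0],[1,120,0,-100,0,0,0],[1,120,0,-100,0,0,0]]'
python3 -c "$S" w1
python3 -m inch '[[1,-40,0,0,0,0,0],[1,-80,0,0,0,0,0],[1,-120,0,0,0,0,0],[1,-120,0,0,0,0,0],[1,-120,0,0,0,0,0]]' >/dev/null
python3 -c "$S" w2
python3 -m inch '[[1,-40,0,0,0,0,0],[1,-80,0,0,0,0,0],[1,-120,0,0,0,0,0],[1,-120,0,0,0,0,0],[1,-120,0,0,0,0,0]]' >/dev/null
python3 -c "$S" w3
python3 -m inch '[[1,-40,0,0,0,0,0],[1,-80,0,0,0,0,0],[1,-120,0,0,0,0,0],[1,-120,0,0,0,0,0],[1,-120,0,0,0,0,0]]'
python3 -c "$S" w4
python3 - <<'E'
from h import *
ims=[pickle.load(open(f"w{i}.pkl","rb"))["img"] for i in(1,2,3,4)]
m=np.vstack([np.hstack(ims[:2]),np.hstack(ims[2:])]);cv2.imwrite("pics/m.png",cv2.resize(m,(800,600),interpolation=3)[:,:,::-1])
E
```

```text
time: 0.72
ee_pos: [576.8, 124.7, 310.2]
tcp_rot: [[-0.005, 1.0, 0.009], [1.0, 0.005, 0.004], [0.004, 0.009, -1.0]]
contact_force: [0.4, -0.3, 1.3]
gripper_width: 94.4
grip_force: 0.0
time: 2.12
ee_pos: [575.2, -239.5, 304.7]
tcp_rot: [[0.0, 1.0, -0.001], [1.0, -0.0, 0.002], [0.002, -0.001, -1.0]]
contact_force: [-0.6, 0.1, 0.2]
gripper_width: 94.1
grip_force: 0.0
```

View pics/m.png

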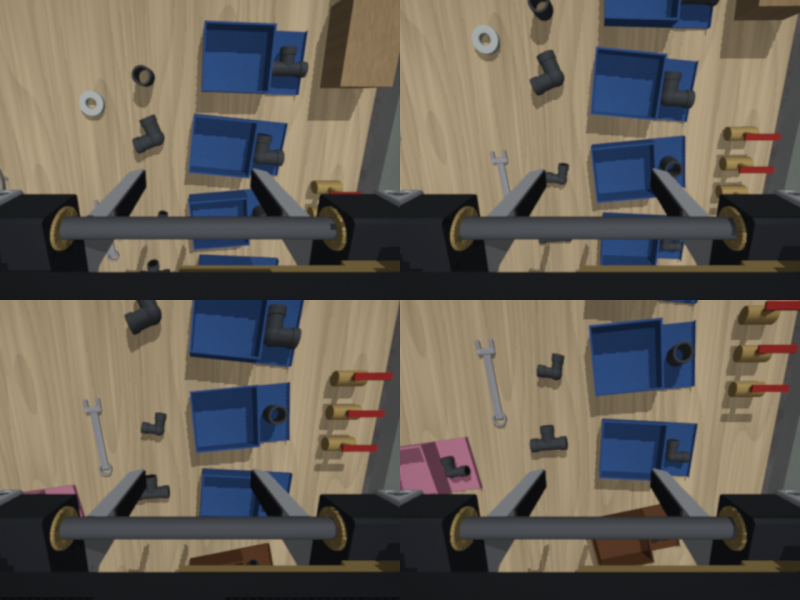

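```bash
cat > seg.py <<'E'
from h import *
def parts(d,kind):
    im=cv2.cvtColor(d["img"],cv2.COLOR_RGB2HSV); 
    if kind=="dark": m=((im[:,:,2]<85)&(im[:,:,1]<90)).astype(np.uint8)
    else: m=((im[:,:,0]>100)&(im[:,:,0]<125)&(im[:,:,1]>120)&(im[:,:,2]>40)).astype(np.uint8)
    m[235:]=0
    m=cv2.morphologyEx(m,cv2.MORPH_OPEN,np.ones((3,3)))
    return [c for c in cv2.findContours(m,cv2.RETR_EXTERNAL,cv2.CHAIN_APPROX_NONE)[0] if cv2.contourArea(c)>(150 if kind=="dark" else 2000)]
def xy(d,c,z): return np.array([plane(d,*p,z)[:2] for p in c.reshape(-1,2)])
def cen(c): m=cv2.moments(c); return m["m10"]/m["m00"],m["m01"]/m["m00"]
def pose(P,tee=False):
    m=cv2.moments(P.astype(np.float32).reshape(-1,1,2)); 
    c=np.array([m["m10"],m["m01"]])/m["m00"]
    C=np.array([[m["mu20"],m["mu11"]],[m["mu11"],m["mu02"]]])/m["m00"]
    w,V=np.linalg.eigh(C)
    # symmetry axis = minor axis; sign by skewness: thin tail lies along third moment
    s=V[:,0]; t=(P-c)@s
    if tee: s=s if t.max()>-t.min() else -s; yaw=np.arctan2(s[1],s[0])-np.pi/2
    else: # elbow: hull-only area lies on the open (+,+) side of the centroid
        h=cv2.convexHull(P.astype(np.float32)).reshape(-1,2); mh=cv2.moments(h); hc=np.array([mh["m10"],mh["m01"]])/mh["m00"]
        s=s if (hc-c)@s>0 else -s; yaw=np.arctan2(s[1],s[0])-np.pi/4
    R=np.array([[np.cos(yaw),-np.sin(yaw)],[np.sin(yaw),np.cos(yaw)]]); Q=P@R
    lo,hi=Q.min(0),Q.max(0); return R@((lo+hi)/2),yaw,hi-lo,w
if __name__=="__main__":
    for i in (1,2,3,4):
        d=pickle.load(open(f"w{i}.pkl","rb")); print("view",i)
        for c in parts(d,"dark"):
            P=xy(d,c,15)
            if P[:,0].min()<380 or P[:,0].max()>560: continue
            x,y,w,h=cv2.boundingRect(c)
            o,a,e,_=pose(P); o2,a2,e2,_=pose(P,True)
            print("dark",np.round(cen(c),1),(x,y,w,h),"elbow",o.round(1),round(a,2),e.round(),"tee",o2.round(1),round(a2,2),e2.round())
        for c in parts(d,"blue"):
            x,y,w,h=cv2.boundingRect(c)
            if y<=1 or y+h>=234: continue
            print("blue",cv2.approxPolyDP(c,5,True).reshape(-1,2).tolist())
E
python3 seg.py
```

```text
view 1
dark [208.2 189.6] (186, 161, 44, 54) elbow [462.8 116.7] 1.88 [73. 74.] tee [470.1 112.5] -2.05 [95. 66.]
dark [200.1 106.5] (185, 92, 31, 30) elbow [463.4 241.6] -2.87 [45. 45.] tee [463.1 241.1] -3.65 [48. 40.]
blue [[287, 31], [284, 127], [416, 130], [418, 109], [381, 106], [381, 86], [391, 85], [392, 68], [401, 63], [415, 65], [412, 86], [422, 85], [428, 46], [387, 44], [385, 34]]
view 2
dark [206.3 103.7] (183, 71, 47, 63) elbow [461.7 118.8] 1.99 [73. 73.] tee [471.2 115.5] -1.93 [95. 65.]
dark [198.1  12.7] (179, 0, 35, 30) elbow [465.4 237.8] -2.83 [42. 44.] tee [462.5 239.8] -0.47 [52. 39.]
blue [[275, 67], [268, 158], [400, 167], [401, 151], [364, 144], [372, 99], [392, 100], [389, 124], [408, 125], [415, 87]]
view 3
dark [216.9 175.7] (198, 158, 35, 32) elbow [ 476.4 -103.3] 1.38 [51. 50.] tee [ 480.8 -109.9] -2.54 [67. 46.]
dark [201.1  22.9] (175, 0, 51, 49) elbow [466.9 105.7] 1.34 [69. 69.] tee [466.1 108.6] 0.55 [72. 56.]
blue [[404, 118], [267, 129], [275, 212], [403, 194], [403, 167], [385, 175], [367, 159], [379, 146], [403, 153]]
view 4
dark [207.3 197.3] (182, 175, 53, 39) elbow [ 464.8 -268.6] 0.91 [79. 75.] tee [ 462.1 -256.2] 0.13 [85. 60.]
dark [212.7  96. ] (192, 75, 37, 38) elbow [ 476.4 -103.4] 1.37 [52. 52.] tee [ 480.8 -109.9] -2.56 [68. 48.]
blue [[411, 31], [368, 35], [360, 26], [267, 36], [274, 132], [409, 119], [411, 80], [386, 93], [372, 80], [393, 57], [411, 63]]
```

Run:
```python
from seg import *
W={i:pickle.load(open(f"w{i}.pkl","rb")) for i in(1,2,3,4)}
print("large",tri(W[1],(208.2,189.6),W[2],(206.3,103.7)));print("small",tri(W[3],(216.9,175.7),W[4],(212.7,96)))
print("sock corner",tri(W[3],(267,129),W[4],(267,36)),tri(W[3],(275,212),W[4],(274,132)))
print("large corner",tri(W[1],(273,160),W[2],(275,67)),tri(W[1],(265,244),W[2],(268,158)))
a,b,w=pickle.load(open("v0.pkl","rb"))
def dk(d,x0,y0,x1,y1):
    g=d["img"].max(2);g=(g<75).astype(np.uint8);m=np.zeros_like(g);m[y0:y1,x0:x1]=g[y0:y1,x0:x1]
    c=max(cv2.findContours(m,0,1)[0],key=cv2.contourArea);return cen(c)
print("tee side/w4",tri(b,dk(b,245,160,282,185),W[4],(207.3,197.3)))
print("sock side/w1",tri(b,dk(b,212,296,236,326),W[1],(200.1,106.5)))
for n,i,p,q in(("tee",1,(287,31),(284,127)),("large",2,(275,67),(268,158)),("socket",3,(267,129),(275,212)),("socket",4,(267,36),(274,132)),("small",4,(281,167),(280,249))):
    P=plane(W[i],*p,45)[:2];Q=plane(W[i],*q,45)[:2];u=(P-Q);L=np.linalg.norm(u);u/=L;x=np.array([u[1],-u[0]])
    print("bin",n,((P+Q)/2+69*x).round(1),"yaw",round(np.arctan2(x[1],x[0]),3),"L",L.round())
d=W[1]
c=[c for c in parts(d,"dark") if abs(cen(c)[0]-200)<3 and abs(cen(c)[1]-106)<3][0]
top=[p for p in c.reshape(-1,2)]
print("reel etc", plane(W[1],127,145,7).round(), "wrench ends",plane(W[4],(486-400)*1.4,(345-300)*1.4,5).round(),plane(W[4],(500-400)*1.4,(422-300)*1.4,5).round())
```

```text
large (array([471.21520904, 116.10564333,  25.28118359]), np.float64(0.34309414525996046))
small (array([ 479.86126174, -108.16459535,   14.38787486]), np.float64(0.31003808456202614))
sock corner (array([561.9487526 , -38.00950553,  47.75098244]), np.float64(1.6248833674541434)) (array([ 571.68313384, -160.67599236,   42.77293889]), np.float64(0.36489930562480327))
large corner (array([572.93542984, 163.18987552,  32.63175617]), np.float64(1.3743083345026046)) (array([561.84895937,  40.02228722,  66.37915118]), np.float64(0.18689038248947615))
tee side/w4 (array([ 461.44004763, -262.41382852,   15.69074941]), np.float64(4.017653354159033))
sock side/w1 (array([464.75440542, 240.14535468,  26.04727774]), np.float64(1.9844925432463134))
bin tee [660.  271.7] yaw -0.023 L 124.0
bin large [635.5  93.3] yaw -0.091 L 122.0
bin socket [635.2 -92.9] yaw 0.089 L 123.0
bin socket [635.9 -94. ] yaw 0.072 L 124.0
bin small [ 650.  -275.5] yaw -0.01 L 128.0
reel etc [342. 184.   7.] wrench ends [344. -61.   5.] [ 355. -220.    5.]
```

```bash
cat > go.py <<'E'
import sys,math
# from x y z yaw  -> to x y z yaw ; prints tool-frame shift and az
a=list(map(float,sys.argv[1:9]));t=a[3];dx,dy,dz=a[4]-a[0],a[5]-a[1],a[6]-a[2]
print("tx %.1f ty %.1f tz %.1f az %.3f"%(-math.sin(t)*dx+math.cos(t)*dy,math.cos(t)*dx+math.sin(t)*dy,-dz,-(a[7]-t)))
E
python3 -m inch '[[1,-6,-38,42,0,0,0.12],[1,-12,-76,85,0,0,0.24],[1,-19,-113,125,0,0,0.36],[1,-19,-113,155,0,0,0.48],[1,-19,-113,155,0,0,0.48]]' >/dev/null
python3 -m inch '[[1,0,0,0,0,0,0.12],[1,0,0,0,0,0,0.24],[1,0,0,0,0,0,0.36],[1,0,0,0,0,0,0.48],[1,0,0,0,0,0,0.48]]' >/dev/null
python3 -m inch '[[1,0,0,0,0,0,0.12],[1,0,0,0,0,0,0.24],[1,0,0,0,0,0,0.36],[1,0,0,0,0,0,0.48],[1,0,0,0,0,0,0.48]]'
python3 - <<'E'
from h import *
d=cam("wrist");cv2.imwrite("pics/t1.png",d["img"][:,:,::-1]);pickle.dump(d,open("t1.pkl","wb"))
E
```

```text
time: 3.42
ee_pos: [462.6, -257.2, 150.9]
tcp_rot: [[0.991, 0.134, 0.001], [0.134, -0.991, 0.0], [0.001, -0.0, -1.0]]
contact_force: [0.5, -0.3, -0.7]
gripper_width: 94.0
grip_force: 0.0
```

View pics/t1.png

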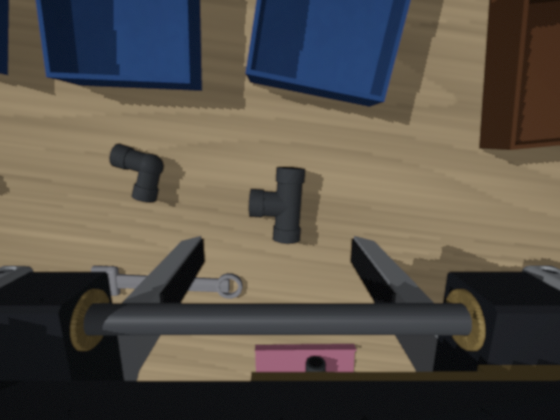

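Run:
```python
from seg import *
d=pickle.load(open("t1.pkl","rb"));im=d["img"].copy();d["img"][245:]=255
hsv=cv2.cvtColor(d["img"],cv2.COLOR_RGB2HSV);m=(hsv[:,:,2]<85).astype(np.uint8);m[:150]=0;m[:,:230]=0;m[:,320:]=0
c=max(cv2.findContours(m,0,1)[0],key=cv2.contourArea)
for z in(16,):
  o,a,e,_=pose(xy(d,c,z),True);print(o,a,e,cen(c))
W=pickle.load(open("w4.pkl","rb"));print(tri(d,cen(c),W,(207.3,197.3)))
```

```text
[ 461.64460351 -256.17569927] 0.11574485290132541 [84.8563848 59.6669141] (281.6203933549742, 204.03227038380751)
(array([ 464.17568702, -261.42443664,   16.83500755]), np.float64(1.0497550886291365))
```

```bash
python3 -m inch '[[1,0,-3,38,0,0,0],[1,0,-3,76,0,0,0],[1,0,-3,114,0,0,0],[1,0,-3,145,0,0,0],[1,0,-3,145,0,0,0]]'
python3 -m inch '[[0,0,0,0,0,0,0],[0,0,0,0,0,0,0],[0,0,0,0,0,0,0],[0,0,0,0,0,0,0],[0,0,0,0,0,0,0]]'
python3 -m inch '[[0,0,0,0,0,0,0],[0,0,0,-5,0,0,0],[0,0,0,-20,0,0,0],[0,0,0,-50,0,0,0],[0,0,0,-50,0,0,0]]'
python3 go.py 462 -256 55.5 -1.44 660 272 55.5 0
```

```text
time: 3.88
ee_pos: [460.8, -254.3, 2.2]
tcp_rot: [[0.991, 0.136, -0.003], [0.136, -0.991, 0.003], [-0.003, -0.003, -1.0]]
contact_force: [-0.9, 0.9, 0.1]
gripper_width: 93.9
grip_force: 0.0
time: 4.3
ee_pos: [462.1, -256.2, 6.2]
tcp_rot: [[0.991, 0.131, 0.001], [0.131, -0.991, -0.001], [0.001, 0.001, -1.0]]
contact_force: [0.2, -0.5, -0.0]
gripper_width: 63.9
grip_force: 0.0
time: 4.72
ee_pos: [464.4, -258.1, 59.8]
tcp_rot: [[0.991, 0.131, 0.007], [0.131, -0.991, -0.005], [0.006, 0.006, -1.0]]
contact_force: [0.1, -0.3, -0.8]
gripper_width: 56.1
grip_force: 29.8
tx 265.2 ty -497.7 tz -0.0 az -1.440
```

```bash
python3 -m inch '[[0,0,0,-30,0,0,0],[0,0,0,-60,0,0,0],[0,0,0,-60,0,0,0],[0,0,0,-60,0,0,0]]'
python3 - <<'E'
from h import *
d=cam("wrist");e=cam("side");cv2.imwrite("pics/t2.png",np.hstack([d["img"][180:420,60:480],e["img"][60:300,120:400]])[:,:,::-1])
E
```

```text
time: 5.05
ee_pos: [462.4, -256.7, 116.7]
tcp_rot: [[0.991, 0.13, 0.003], [0.13, -0.991, -0.002], [0.003, 0.003, -1.0]]
contact_force: [-0.3, -0.3, -1.5]
gripper_width: 55.5
grip_force: 29.8
```

View pics/t2.png

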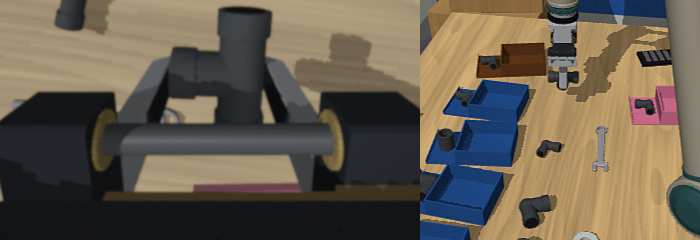

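```bash
for i in 1 2 3; do python3 -m inch '[[0,18,-33,0,0,0,0],[0,36,-66,0,0,0,0],[0,54,-100,0,0,0,0],[0,71,-133,0,0,0,0],[0,88.4,-166,0,0,0,0]]' | sed -n 2p; done
python3 -m inch '[[0,0,0,30,0,0,0],[0,0,0,60,0,0,0],[0,0,0,85,0,0,0],[0,0,0,85,0,0,0],[0,0,0,85,0,0,0]]'
python3 - <<'E'
from h import *
d=cam("wrist");e=cam("side");cv2.imwrite("pics/t3.png",np.hstack([d["img"][100:420,60:480],e["img"][100:420,0:260]])[:,:,::-1])
E
```

```text
ee_pos: [526.4, -78.0, 113.3]
ee_pos: [592.4, 98.0, 113.0]
ee_pos: [658.5, 273.7, 112.4]
time: 6.82
ee_pos: [657.1, 271.6, 26.8]
tcp_rot: [[0.991, 0.131, -0.007], [0.131, -0.991, -0.002], [-0.007, 0.001, -1.0]]
contact_force: [0.3, -0.8, -0.9]
gripper_width: 55.7
grip_force: 29.8
```

View pics/t3.png

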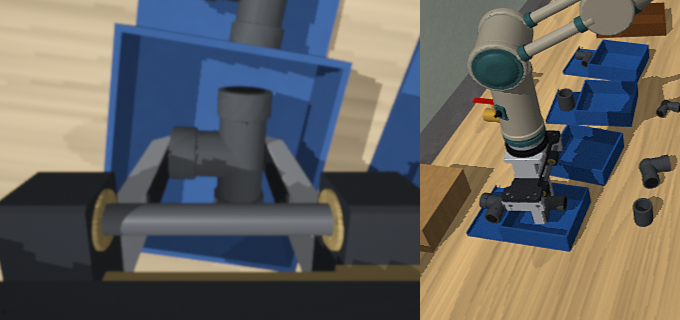

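```bash
python3 -m inch '[[0,0,0,9,0,0,0],[0,0,0,16,0,0,0],[0,0,0,18.5,0,0,0],[0,0,0,18.5,0,0,0],[0,0,0,18.5,0,0,0]]'
python3 -m inch '[[0.78,0,0,0,0,0,0],[0.78,0,0,0,0,0,0],[0.78,0,0,0,0,0,0],[0.78,0,0,0,0,0,0],[0.78,0,0,0,0,0,0]]'
python3 -m inch '[[0.78,0,0,-30,0,0,0],[0.78,0,0,-70,0,0,0],[0.78,0,0,-110,0,0,0],[0.78,0,0,-140,0,0,0],[0.78,0,0,-140,0,0,0]]'
python3 go.py 660 272 152 -1.44 464 240.5 112 -1.44;python3 go.py 464 240.5 112 -1.44 635.5 -93 115 -1.44
```

```text
time: 7.33
ee_pos: [659.6, 272.2, 12.1]
tcp_rot: [[0.991, 0.13, 0.0], [0.13, -0.991, 0.0], [0.0, -0.0, -1.0]]
contact_force: [0.1, 0.2, -2.0]
gripper_width: 55.6
grip_force: 29.8
time: 7.75
ee_pos: [659.9, 272.4, 12.4]
tcp_rot: [[0.991, 0.13, 0.001], [0.13, -0.991, 0.0], [0.001, -0.0, -1.0]]
contact_force: [0.2, 0.7, 0.8]
gripper_width: 73.2
grip_force: 0.0
time: 8.17
ee_pos: [664.0, 273.7, 160.8]
tcp_rot: [[0.991, 0.131, 0.014], [0.131, -0.991, 0.004], [0.015, -0.002, -1.0]]
contact_force: [0.8, 1.2, 0.6]
gripper_width: 73.8
grip_force: 0.0
tx -198.4 ty 5.7 tz 40.0 az -0.000
tx 126.5 ty 353.0 tz -3.0 az -0.000
```

```bash
python3 -m inch '[[0.78,-40,1,0,0,0,0],[0.78,-80,2,0,0,0,0],[0.78,-120,4,0,0,0,0],[0.78,-160,5,10,0,0,0],[0.78,-198.4,5.7,20,0,0,0]]' | sed -n 2p
python3 -m inch '[[0.78,0,0,30,0,0,0],[0.78,0,0,65,0,0,0],[0.78,0,0,100,0,0,0],[0.78,0,0,120,0,0,0],[0.78,0,0,120,0,0,0]]'
python3 - <<'E'
from h import *
d=cam("wrist");e=cam("side");cv2.imwrite("pics/s1.png",np.hstack([d["img"][60:420,60:480],cv2.resize(e["img"][240:370,30:167],(380,360),interpolation=3)])[:,:,::-1])
E
```

```text
ee_pos: [461.6, 240.3, 131.7]
time: 9.0
ee_pos: [459.4, 239.2, 7.8]
tcp_rot: [[0.991, 0.13, -0.009], [0.13, -0.991, -0.003], [-0.009, 0.002, -1.0]]
contact_force: [-0.6, 0.6, 1.1]
gripper_width: 73.1
grip_force: 0.0
```

View pics/s1.png

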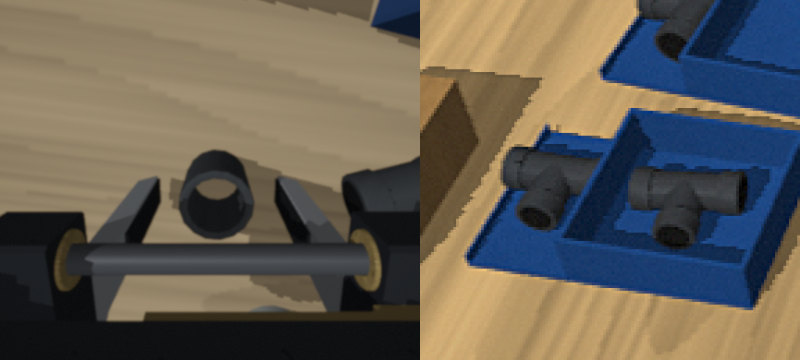

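Run:
```python
from h import *
d=cam("wrist");print(observe()["ee_pos"],plane(d,277,261,45))
```

```text
[464.46731375 241.04812982  12.66242141] [470.91007702 242.02064352  45.        ]
```

```bash
python3 -m inch '[[0.78,5,0,0,0,0,0],[0.5,5,0,0,0,0,0],[0,5,0,0,0,0,0],[0,5,0,0,0,0,0],[0,5,0,0,0,0,0]]' | tail -2
python3 -m inch '[[0,0,0,0,0,0,0],[0,0,0,0,0,0,0],[0,0,0,0,0,0,0],[0,0,0,0,0,0,0],[0,0,0,0,0,0,0]]'
python3 go.py 469 241 12 -1.44 635.5 -93 112 -1.44
```

```text
gripper_width: 49.6
grip_force: 0.0
time: 9.98
ee_pos: [468.6, 241.4, 12.2]
tcp_rot: [[0.991, 0.13, 0.0], [0.13, -0.991, -0.0], [0.0, 0.0, -1.0]]
contact_force: [-0.9, -0.9, 3.5]
gripper_width: 39.8
grip_force: 30.0
tx 121.5 ty 352.9 tz -100.0 az -0.000
```

```bash
python3 -m inch '[[0,0,0,-15,0,0,0],[0,0,0,-45,0,0,0],[0,0,0,-80,0,0,0],[0,0,0,-100,0,0,0],[0,0,0,-100,0,0,0]]' | tail -2
for i in 1 2; do python3 -m inch '[[0,12,36,0,0,0,0],[0,25,72,0,0,0,0],[0,37,107,0,0,0,0],[0,49,142,0,0,0,0],[0,60.7,176.5,0,0,0,0]]' | sed -n 2p; done
python3 -m inch '[[0,0,0,25,0,0,0],[0,0,0,50,0,0,0],[0,0,0,75,0,0,0],[0,0,0,75,0,0,0],[0,0,0,75,0,0,0]]'
python3 - <<'E'
from h import *
d=cam("wrist");e=cam("side");cv2.imwrite("pics/s2.png",np.hstack([d["img"][60:420,60:480],cv2.resize(e["img"][110:300,60:260],(380,360),interpolation=3)])[:,:,::-1])
E
```

```text
gripper_width: 39.9
grip_force: 30.0
ee_pos: [550.9, 72.8, 109.6]
ee_pos: [634.2, -94.2, 109.1]
time: 11.65
ee_pos: [632.5, -92.1, 33.7]
tcp_rot: [[0.991, 0.13, -0.007], [0.13, -0.991, 0.002], [-0.006, -0.003, -1.0]]
contact_force: [-0.2, -0.8, -2.4]
gripper_width: 39.8
grip_force: 30.0
```

View pics/s2.png

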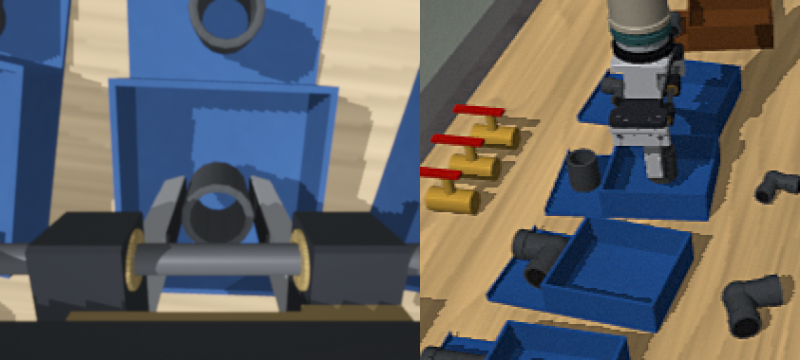

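```bash
python3 -m inch '[[0,0,0,10,0,0,0],[0,0,0,18,0,0,0],[0,0,0,20.5,0,0,0],[0,0,0,20.5,0,0,0],[0,0,0,20.5,0,0,0]]'
python3 -m inch '[[0.62,0,0,0,0,0,0],[0.62,0,0,0,0,0,0],[0.62,0,0,0,0,0,0],[0.62,0,0,0,0,0,0],[0.62,0,0,0,0,0,0]]' | tail -3
python3 -m inch '[[0.7,0,0,-25,0,0,0],[0.7,0,0,-65,0,0,0],[1,0,0,-105,0,0,0],[1,0,0,-133.5,0,0,0],[1,0,0,-133.5,0,0,0]]'
python3 go.py 635.5 -93 150 -1.44 473.4 122.2 150 -1.19
```

```text
time: 12.17
ee_pos: [635.1, -92.7, 16.6]
tcp_rot: [[0.991, 0.131, 0.0], [0.131, -0.991, -0.0], [0.0, 0.0, -1.0]]
contact_force: [-0.9, -0.6, -2.5]
gripper_width: 39.9
grip_force: 30.0
contact_force: [-0.3, -0.5, 0.4]
gripper_width: 58.3
grip_force: 0.0
time: 13.0
ee_pos: [639.4, -93.8, 157.7]
tcp_rot: [[0.991, 0.13, 0.014], [0.13, -0.991, -0.003], [0.013, 0.005, -1.0]]
contact_force: [0.5, -0.5, 0.6]
gripper_width: 82.6
grip_force: 0.0
tx -132.6 ty -234.5 tz -0.0 az -0.250
```

```bash
python3 -m inch '[[1,-20,-35,0,0,0,-0.06],[1,-40,-70,0,0,0,-0.12],[1,-58,-103,0,0,0,-0.18],[1,-76,-135,0,0,0,-0.25],[1,-76,-135,0,0,0,-0.25]]' | sed -n 2p
python3 go.py 539.4 -1.8 150 -1.19 473.4 122.2 150 -1.19
python3 go.py 635.5 -93 150 -1.44 473.4 122.2 150 -1.44
python3 - <<'E'
import numpy as np
t=-1.44;x=np.array([-np.sin(t),np.cos(t)]);y=np.array([np.cos(t),np.sin(t)]);print(np.array([635.5,-93])-76*x-135*y)
E
```

```text
ee_pos: [536.3, 35.9, 149.4]
tx -15.2 ty -139.6 tz -0.0 az -0.000
tx -132.6 ty -234.5 tz -0.0 az -0.000
[542.54196486  30.93467514]
```

```bash
python3 go.py 542.5 31 150 -1.19 473.4 122.2 150 -1.19
python3 -m inch '[[1,-10,-35,0,0,0,0],[1,-20,-70,0,0,0,0],[1,-30.5,-110,0,0,0,0],[1,-30.5,-110,0,0,0,0],[1,-30.5,-110,0,0,0,0]]' | sed -n 2p
python3 - <<'E'
from seg import *
d=cam("wrist");cv2.imwrite("pics/l1.png",d["img"][:,:,::-1]);pickle.dump(d,open("l1.pkl","wb"))
hsv=cv2.cvtColor(d["img"],cv2.COLOR_RGB2HSV);m=(hsv[:,:,2]<85).astype(np.uint8);m[262:]=0;m[:100]=0;m[:,:207]=0;m[:,350:]=0
c=max(cv2.findContours(m,0,1)[0],key=cv2.contourArea);print(cv2.boundingRect(c),cen(c))
o,a,e,_=pose(xy(d,c,19));print(o,a,e)
E
```

```text
tx -30.3 ty -110.3 tz -0.0 az -0.000
ee_pos: [471.7, 123.1, 149.8]
(246, 182, 66, 67) (283.1243939140612, 210.0749038622304)
[463.24338209 117.4928438 ] 1.8917416166062435 [73.62215935 73.79709317]
```

View pics/l1.png

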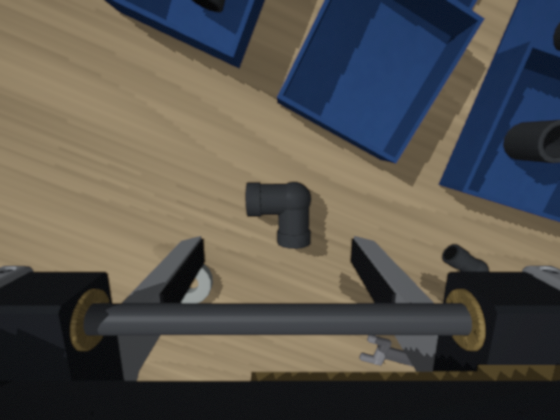

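```bash
python3 -m inch '[[1,1,0,38,0,0,0],[1,1,0,76,0,0,0],[1,1,0,114,0,0,0],[1,1,0,144,0,0,0],[1,1,0,144,0,0,0]]'
python3 -m inch '[[0.9,0,0,0,0,0,0],[0.7,0,0,0,0,0,0],[0,0,0,0,0,0,0],[0,0,0,0,0,0,0],[0,0,0,0,0,0,0]]' | tail -3
python3 -m inch '[[0,0,0,0,0,0,0],[0,0,0,0,0,0,0],[0,0,0,0,0,0,0],[0,0,0,0,0,0,0]]' | tail -3
python3 go.py 474 122 6 -1.19 635.5 93 110 -1.19
```

```text
time: 14.3
ee_pos: [473.9, 120.7, 2.2]
tcp_rot: [[0.929, 0.37, -0.004], [0.37, -0.929, -0.001], [-0.004, -0.001, -1.0]]
contact_force: [-0.4, -0.2, -0.0]
gripper_width: 94.3
grip_force: 0.0
contact_force: [-0.2, 0.0, -0.0]
gripper_width: 68.1
grip_force: 30.0
contact_force: [0.7, -0.4, 3.6]
gripper_width: 67.7
grip_force: 30.0
tx 139.2 ty 86.9 tz -104.0 az -0.000
```

```bash
python3 -m inch '[[0,0,0,-12,0,0,0],[0,0,0,-40,0,0,0],[0,0,0,-75,0,0,0],[0,0,0,-104,0,0,0],[0,0,0,-104,0,0,0]]' | tail -4
python3 go.py 474 122 110 -1.19 645 92 110 -1.19
```

```text
tcp_rot: [[0.928, 0.372, 0.01], [0.372, -0.928, 0.002], [0.009, 0.002, -1.0]]
contact_force: [0.7, 0.7, -2.8]
gripper_width: 68.2
grip_force: 30.0
tx 147.6 ty 91.4 tz -0.0 az -0.000
```

```bash
python3 -m inch '[[0,32,20,0,0,0,0],[0,64,40,0,0,0,0],[0,96,60,0,0,0,0],[0,125,77,0,0,0,0],[0,147.6,91.4,0,0,0,0]]' | sed -n 2p
python3 -m inch '[[0,0,0,25,0,0,0],[0,0,0,50,0,0,0],[0,0,0,75,0,0,0],[0,0,0,75,0,0,0],[0,0,0,75,0,0,0]]'
python3 - <<'E'
from h import *
d=cam("wrist");e=cam("side");cv2.imwrite("pics/l2.png",np.hstack([d["img"][60:420,60:480],cv2.resize(e["img"][110:300,60:260],(380,360),interpolation=3)])[:,:,::-1])
E
```

```text
ee_pos: [646.1, 92.1, 107.4]
time: 16.3
ee_pos: [642.0, 92.4, 31.8]
tcp_rot: [[0.928, 0.372, -0.007], [0.372, -0.928, -0.0], [-0.007, -0.003, -1.0]]
contact_force: [0.3, 0.3, -2.5]
gripper_width: 68.3
grip_force: 30.0
```

View pics/l2.png

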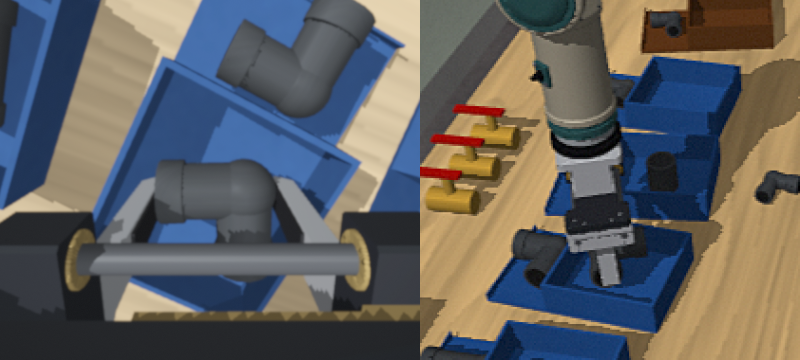

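```bash
python3 -m inch '[[0,0,0,10,0,0,0],[0,0,0,20,0,0,0],[0,0,0,24.5,0,0,0],[0,0,0,24.5,0,0,0],[0,0,0,24.5,0,0,0]]'
python3 -m inch '[[0.82,0,0,0,0,0,0],[0.82,0,0,0,0,0,0],[0.82,0,0,0,0,0,0],[0.82,0,0,0,0,0,0]]' | tail -3
python3 -m inch '[[0.82,0,0,-30,0,0,0],[0.82,0,0,-70,0,0,0],[0.82,0,0,-110,0,0,0],[0.82,0,0,-139.5,0,0,0],[0.82,0,0,-139.5,0,0,0]]'
python3 go.py 645 92 150 -1.19 485.7 -105.2 150 -1.766
python3 go.py 0 0 0 -1.766 -79.7 -98.6 0 -1.766
```

```text
time: 16.82
ee_pos: [644.6, 92.4, 10.6]
tcp_rot: [[0.928, 0.372, -0.0], [0.372, -0.928, -0.0], [-0.0, -0.0, -1.0]]
contact_force: [-0.5, 0.0, -1.9]
gripper_width: 68.6
grip_force: 30.0
contact_force: [-0.1, 0.1, 0.2]
gripper_width: 77.0
grip_force: 0.0
time: 17.57
ee_pos: [649.5, 92.6, 158.1]
tcp_rot: [[0.928, 0.372, 0.015], [0.372, -0.928, 0.001], [0.014, 0.005, -1.0]]
contact_force: [0.6, -0.4, 1.1]
gripper_width: 76.9
grip_force: 0.0
tx -221.2 ty 123.9 tz -0.0 az 0.576
tx -59.1 ty 112.2 tz -0.0 az -0.000
```

```bash
python3 -m inch '[[0.82,-28,15,0,0,0,0.12],[0.82,-56,31,0,0,0,0.24],[0.82,-84,46,0,0,0,0.36],[0.82,-110.6,62,0,0,0,0.47],[0.82,-110.6,62,0,0,0,0.576]]' | sed -n 2p
python3 -m inch '[[0.82,-20,35,0,0,0,0],[0.82,-40,75,0,0,0,0],[0.82,-59,112,0,0,0,0],[0.82,-59,112,0,0,0,0],[0.82,-59,112,0,0,0,0]]' | sed -n 2,3p
python3 - <<'E'
from seg import *
d=cam("wrist");cv2.imwrite("pics/e1.png",d["img"][:,:,::-1]);pickle.dump(d,open("e1.pkl","wb"))
hsv=cv2.cvtColor(d["img"],cv2.COLOR_RGB2HSV);m=(hsv[:,:,2]<85).astype(np.uint8);m[262:]=0;m[:100]=0;m[:,:215]=0;m[:,340:]=0
c=max(cv2.findContours(m,0,1)[0],key=cv2.contourArea);print(cv2.boundingRect(c),cen(c))
o,a,e,_=pose(xy(d,c,13));print(o,a,e)
E
```

```text
ee_pos: [560.9, -9.7, 149.5]
ee_pos: [484.2, -106.0, 149.8]
tcp_rot: [[0.98, -0.198, -0.0], [-0.198, -0.98, 0.0], [-0.0, -0.0, -1.0]]
(254, 189, 47, 47) (280.5121323529412, 208.25269607843134)
[ 476.19293689 -103.92254405] 1.323318535934868 [52.51715231 52.52741518]
```

View pics/e1.png

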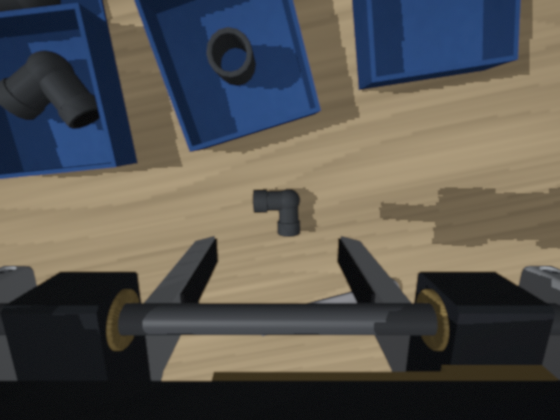

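```bash
python3 -m inch '[[0.82,0,0,38,0,0,0],[0.82,0,0,76,0,0,0],[0.82,0,0,114,0,0,0],[0.82,0,0,134,0,0,0],[0.82,0,0,140,0,0,0]]' | tail -3
python3 -m inch '[[0.82,0,0,4,0,0,0],[0.82,0,0,6,0,0,0],[0,0,0,6,0,0,0],[0,0,0,6,0,0,0],[0,0,0,6,0,0,0]]'
python3 -m inch '[[0,0,0,0,0,0,0],[0,0,0,0,0,0,0],[0,0,0,0,0,0,0],[0,0,0,0,0,0,0]]' | tail -3
python3 -m inch '[[0,0,0,-12,0,0,0],[0,0,0,-40,0,0,0],[0,0,0,-75,0,0,0],[0,0,0,-106,0,0,0],[0,0,0,-106,0,0,0]]' | tail -4
python3 go.py 485 -105 110 -1.766 659 -276 110 -1.766
```

```text
contact_force: [-0.5, 0.3, -0.2]
gripper_width: 77.1
grip_force: 0.0
time: 19.28
ee_pos: [486.7, -105.0, 5.3]
tcp_rot: [[0.981, -0.194, 0.003], [-0.194, -0.981, -0.001], [0.003, 0.0, -1.0]]
contact_force: [0.3, -0.4, -0.1]
gripper_width: 60.6
grip_force: 0.0
contact_force: [-0.2, 1.8, 5.8]
gripper_width: 49.8
grip_force: 30.0
tcp_rot: [[0.981, -0.194, 0.011], [-0.194, -0.981, -0.004], [0.011, 0.002, -1.0]]
contact_force: [0.4, 0.9, -0.7]
gripper_width: 49.8
grip_force: 30.0
tx 203.9 ty 134.0 tz -0.0 az -0.000
```

```bash
for i in 1 2; do python3 -m inch '[[0,30,20,0,0,0,0],[0,60,40,0,0,0,0],[0,85,56,0,0,0,0],[0,102,67,0,0,0,0]]' | sed -n 2p; done
python3 -m inch '[[0,0,0,25,0,0,0],[0,0,0,50,0,0,0],[0,0,0,75,0,0,0],[0,0,0,75,0,0,0],[0,0,0,75,0,0,0]]'
python3 - <<'E'
from h import *
d=cam("wrist");e=cam("side");cv2.imwrite("pics/e2.png",np.hstack([d["img"][60:420,60:480],cv2.resize(e["img"][110:300,60:260],(380,360),interpolation=3)])[:,:,::-1])
E
```

```text
ee_pos: [574.2, -192.3, 108.9]
ee_pos: [660.9, -278.0, 107.8]
time: 21.12
ee_pos: [657.8, -274.9, 32.2]
tcp_rot: [[0.981, -0.194, -0.005], [-0.194, -0.981, 0.003], [-0.006, -0.002, -1.0]]
contact_force: [-0.3, -0.2, -0.6]
gripper_width: 50.1
grip_force: 30.0
```

View pics/e2.png

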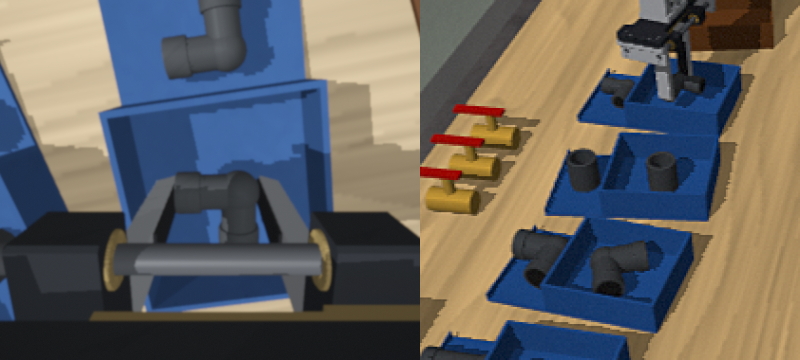

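```bash
python3 -m inch '[[0,0,0,10,0,0,0],[0,0,0,20,0,0,0],[0,0,0,25,0,0,0],[0,0,0,26.5,0,0,0],[0,0,0,26.5,0,0,0]]' | tail -4
python3 -m inch '[[0.68,0,0,0,0,0,0],[0.68,0,0,0,0,0,0],[0.68,0,0,0,0,0,0],[0.68,0,0,0,0,0,0],[0.68,0,0,0,0,0,0]]' | tail -3
python3 -m inch '[[0.68,0,0,-30,0,0,0],[0.68,0,0,-70,0,0,0],[0.68,0,0,-110,0,0,0],[0.68,0,0,-142,0,0,0],[0.68,0,0,-142,0,0,0]]'
python3 -m inch '[[0.68,0,0,0,0,0,0],[0.68,0,0,0,0,0,0],[0.68,0,0,0,0,0,0]]' | sed -n 2p
python3 - <<'E'
from seg import *
d=cam("wrist")
hsv=cv2.cvtColor(d["img"],cv2.COLOR_RGB2HSV);m=((hsv[:,:,2]<90)&(hsv[:,:,1]<80)).astype(np.uint8);m[255:]=0
for c in cv2.findContours(m,0,1)[0]:
    if cv2.contourArea(c)>400: o,a,e,_=pose(xy(d,c,17));print(cv2.boundingRect(c),o,a,e)
E
```

```text
tcp_rot: [[0.981, -0.194, -0.0], [-0.194, -0.981, 0.0], [-0.0, -0.0, -1.0]]
contact_force: [-1.2, 1.4, 1.8]
gripper_width: 50.3
grip_force: 30.0
contact_force: [-0.0, -0.1, 1.5]
gripper_width: 63.8
grip_force: 0.0
time: 22.47
ee_pos: [663.9, -277.9, 159.4]
tcp_rot: [[0.981, -0.194, 0.014], [-0.194, -0.981, -0.007], [0.015, 0.004, -1.0]]
contact_force: [0.8, -1.0, 1.1]
gripper_width: 64.1
grip_force: 0.0
ee_pos: [658.5, -275.2, 148.3]
(99, 240, 46, 15) [639.7600788  -94.67341776] -0.8830492899180042 [38.42529411 39.04012153]
(254, 191, 47, 47) [ 648.51314556 -273.53925769] 1.4632042633001632 [49.46833412 54.74995431]
(42, 150, 65, 40) [738.63079254 -74.3258093 ] 2.2868851312792167 [58.45939086 57.87431225]
(245, 79, 50, 59) [ 756.89954427 -285.66233913] -0.15474807231092869 [53.40811818 49.11667966]
(449, 50, 62, 73) [ 736.37933862 -489.72691661] 0.07847614395542635 [57.0325513  60.00151879]
```

The small elbow lies at (648, -274), with the bin centre at (650, -275). Its outline matches one lying flat, so I'm handing in.

```bash
python3 -c "
from station import *
print(hand_in())"
```

```text
the job is handed in; nothing more can be done
None
```

All four fittings went into their matching bins, the elbows and tee lying flat and the socket upright, and I handed the job in at about 22.7 s; no verdict came back, and I never planned a move near the wrench or the reel but did not measure them again at the end.

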